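Square up an order in the corner stop

ROBOT

A 6-joint arm with a two-finger parallel gripper is mounted at the origin on a cart in front of the work surface, level with it; the furniture and walls round the work are solid. World frame = base frame: x ahead of the robot, y to its left, z up, the work surface at z = 0. Lengths are in m, angles in rad, forces in N, time in s.
With the tool pointing down it reaches from about 0.35 to 0.975 m from the base axis. Payload 4.9 kg.
Tool frame: the origin (TCP) lies at the very end of the fingers, on their centre line; the grasp point (between the pads) lies 19 mm behind it (manip.hold_point_z is the distance from the TCP to the grasp point, in m); z points along the fingers, x is the direction in which the jaws open and shut, and the axes are right-handed (so a half turn about z gives the same grasp; the last joint's range is limited). The gripper opens to 85 mm and grips with 20 to 120 N. Pads are 22 mm wide; open, the fingers measure 114 mm over their backs; the gripper's body (76 mm by 85 mm) begins 54 mm behind the grasp point. The pads swing forward as they close: fully open they stand 13 mm farther back than shut.
Start: joints at [1.215, 0.053, 1.613, -0, 1.476, -0.119], TCP at [0.147, 0.608, 0.209] pointing down, gripper open.
Joint ranges: [-3.01, 3.01], [-1.01, 2.22], [0.06, 2.58], [-1.02, 4.17], [0.09, 2.62], [-3.14, 3.14]. Speed limits (rad/s): [2.57, 2.57, 3.14, 3.14, 3.14, 3.14].

INTERFACE

Orientations are given as a unit quaternion [w, x, y, z].
In Python, from plant import manip gives the robot as it stands.
- The arm moves only by the shell command python3 -m handwheel 'ROWS' [OPENING]. ROWS is JSON, a list of rows, each an object of numbers: "dx", "dy", "dz": the shift along the tool's x, y, z in m; "ax", "ay", "az": the turn, a rotation vector about the tool's x, y, z in rad. In form: [{"dx": .., "dy": .., "dz": .., "ax": .., "ay": .., "az": ..}, ...]. A call has 1 to 5 rows; each row is the pose to reach, as a shift and turn from the pose commanded when the call began, along the tool's axes at that moment; what a row does not reach only later rows make up. A row lasts 1/8 s, in which the tool goes at most 62.5 mm and 10.7 degrees, less where a joint would pass 70% of its speed; a pose out of reach is approached as far as the arm can. A call with a gripper value outside its range is refused whole. OPENING is the closure in counts, from 0 (fully open) to 255 (shut), set as the call begins (- or left out, the last holds). The fingers move at their own pace and stop on an object; the grip force is fixed at half the most. Time passes only in rows, so rows that repeat a pose let the fingers close. It gives the time, the measured TCP pose, the force and the opening at its end, in the units of the state.
- manip.state(): the state, without advancing time (a new reading comes with each control period).
- manip.grab_frame(name): name is "side" or "top"; returns a dict with "image" (480x640x3 uint8, blue, green, red), "z_map" (480x640 float32, m along the optical axis (not along the pixel's ray), 0 where there is no reading), "K" (3x3 intrinsics, pixels), "xyz" and "rotation" of the camera in the world. Camera axes: x right, y up, looking along -z (the intrinsics and any distortion apply to the point x, -y, -z); pixel columns grow to the right and rows downward; lengths in m; the calibration is good to about 2 mm. A picture is of the moment at which its call begins.
- manip.job_done(): hands the job in, once; it reports no verdict.
The state is a dict: "time": time; "joint_pos": joint angles; "joint_vel": joint speeds; "joint_efforts": joint torques, N m; "tool_pos": TCP position; "tool_rot": TCP orientation; "contact_force": force on the tool from outside, world axes, zero at the start; "ft_torque": the same for the moment, N m; "gripper_width": opening from 0.0 (shut) to 1.0 (fully open).
Only numpy, scipy, OpenCV 4.12 (cv2) and the standard library are available. Lean on these libraries where they do the work, as an engineer would, in place of code of your own. Each camera call takes 0.05 s, during which the arm holds its last target.

TASK

Square up this order for banding by pushing its two pieces along the table into the wooden corner stop, neither of them ever lifted: first the brown carton, flat along the far fence with its end hard against the left fence, and only when it is fully home the long green foam brick, flat against the near side of the carton with its end hard against the left fence too. Both lie lengthwise along the far fence and no gaps remain. The short green foam brick belongs to another order: leave it, the candle and the small terracotta pot standing where they are.

Things in the scene. Friction and masses are not known exactly. Their poses are not given: they have to be found in the camera images.
- corner_stop: Fixed L of two plywood fences, 18 mm thick, 45 mm high, on the bare table, open to the robot and the right. Origin: inner corner of the L, at table level; x points away from the robot, y left. Far fence: inner face x = 0, from y = 0 to -270 mm; left fence: inner face y = 0, from x = 0 to -140 mm. Steel feet reach 22 mm outside. Yaw -0.06 to 0.12 rad.
- long_brick_center (a point): Long dark-green floral foam brick, a rectangular block 68 x 200 x 68 mm (x, y, height), about 0.2 kg, loose, upright on the table. The point is its centre, 34 mm above the table; y runs along its length.
- short_brick_center (a point): Short dark-green floral foam brick, 68 x 130 x 66 mm (x, y, height), bevelled towards one end, loose; it stands among the pieces and must not be moved. The point is its centre, 33 mm above the table; y runs along its length.
- carton_center (a point): Closed brown cardboard carton with a strip of white paper tape along its top, 68 x 120 x 64 mm (x, y, height), about 0.25 kg, loose. The point is its centre, 32 mm above the table; y runs along its length.
- candle: Upright beige pillar candle, 61 mm diameter, 131 mm high, loose, standing beyond the pieces and to the right of the corner stop, in the way of some pushes. Nothing else stands between it, the pieces and the stop. Origin: centre of its underside. Must not be moved or tipped.
- clay_pot: Small terracotta pot, 75 mm diameter, 70 mm high, loose, to the left of the pieces. Origin: centre of its underside. Must not be moved.

How it is judged:
By the outcome, as a careful person would: the job done as asked, in the order asked, and still so for the second after the job is handed in, with the robot touching nothing.
It also fails if it takes over 72 s, if anything falls off the work surface, if the arm or the gripper's body presses on something with over 40 N, if the wrist force passes 120 N, or if a joint passes its speed limit or range.

## Working session

There is one attempt and no reset: what is moved stays moved. The work goes in short steps, Python scripts to look and compute and a shell command to move; the robot and the scene stay as the last step left them, time stands still between calls to the robot, and variables do not carry over. Pictures are saved under pics/ and viewed, and the job is handed in when it is done.

```bash
ls; mkdir -p pics; python3 - <<'E'
from plant import manip
import cv2
s=manip.state(); print(s['time'],s['tool_pos'],s['tool_rot'],s['gripper_width'])
for n in ('top','side'):
    f=manip.grab_frame(n); cv2.imwrite(f'pics/{n}0.png',f['image']); 
    import pickle; pickle.dump(f,open(f'pics/{n}0.pkl','wb'))
    print(n,f['K'],f['xyz'],f['rotation'],f.keys())
E
```

```text
pics
0.0 [0.14635594 0.6069342  0.20765332] [ 5.31257507e-04  7.85665286e-01  6.18650957e-01 -8.77068212e-04] 0.9986078683054369
top [[575.36177686   0.         321.05356968]
 [  0.         575.36177686 245.11512854]
 [  0.           0.           1.        ]] [0.27904903 0.04602218 1.40124141] [-0.66848811 -0.07156967  0.08368357  0.73552599] dict_keys(['image', 'z_map', 'K', 'xyz', 'rotation'])
side [[486.76059825   0.         319.45177273]
 [  0.         486.76059825 246.16913671]
 [  0.           0.           1.        ]] [ 0.39421899 -1.00605604  0.48435146] [ 0.82849108  0.55272617 -0.0514957  -0.07378692] dict_keys(['image', 'z_map', 'K', 'xyz', 'rotation'])
```

View pics/top0.png

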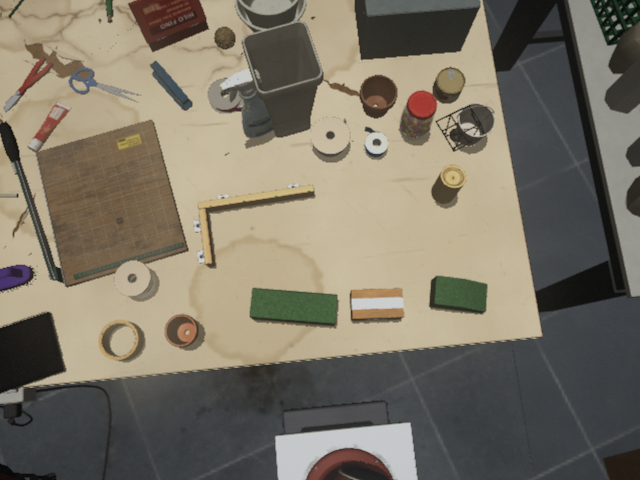

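View pics/side0.png

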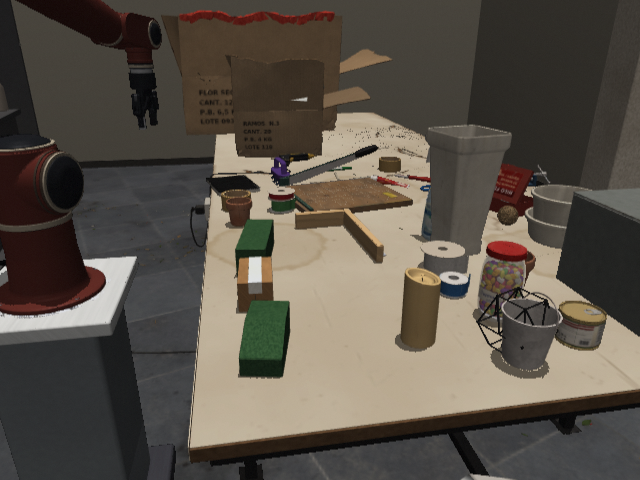

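The top view shows the corner stop at about (205,205), long brick (293,307), carton (377,304), short brick (459,294), candle (450,183) and pot (182,331). Measuring next.

```bash
cat > h.py <<'E'
import numpy as np, cv2
from scipy.spatial.transform import Rotation as R
def rot(f):
    q=np.asarray(f['rotation']); return R.from_quat([q[1],q[2],q[3],q[0]]).as_matrix()
def ray(f,uv,z):
    K=f['K'];uv=np.atleast_2d(uv).astype(float)
    d=np.c_[(uv[:,0]-K[0,2])/K[0,0],-(uv[:,1]-K[1,2])/K[1,1],-np.ones(len(uv))]@rot(f).T
    c=np.asarray(f['xyz']); t=(z-c[2])/d[:,2]; return c+d*t[:,None]
def cloud(f):
    v,u=np.mgrid[0:480,0:640]; K=f['K'];Z=f['z_map']
    p=np.stack([(u-K[0,2])/K[0,0]*Z,-(v-K[1,2])/K[1,1]*Z,-Z],-1)@rot(f).T+np.asarray(f['xyz'])
    p[Z==0]=np.nan; return p
def proj(f,P):
    p=(np.atleast_2d(P)-f['xyz'])@rot(f);K=f['K']
    return np.c_[K[0,2]+K[0,0]*p[:,0]/-p[:,2],K[1,2]-K[1,1]*p[:,1]/-p[:,2]]
def top_rect(f,mask,z,tol=.008):
    """pixels in mask whose depth height is near z -> minAreaRect in world"""
    P=cloud(f); m=mask&(np.abs(P[...,2]-z)<tol)
    n,l,st,c=cv2.connectedComponentsWithStats(m.astype(np.uint8))
    out=[]
    for i in range(1,n):
        if st[i,4]<150: continue
        cs,_=cv2.findContours((l==i).astype(np.uint8),cv2.RETR_EXTERNAL,cv2.CHAIN_APPROX_NONE)
        w=ray(f,cs[0][:,0,:],z)[:,:2]
        r=cv2.minAreaRect((w*1000).astype(np.float32))
        bp=cv2.boxPoints(r); e=[bp[1]-bp[0],bp[2]-bp[1]]; e=max(e,key=lambda a:np.hypot(*a))
        yaw=np.arctan2(e[1],e[0])-np.pi/2; yaw=(yaw+np.pi/2)%np.pi-np.pi/2
        out.append((np.round(r[0],1),np.round(sorted(r[1]),1),round(float(yaw),3),st[i,4],round(float(np.nanmedian(P[l==i][:,2])),4)))
    return out
def masks(f):
    hsv=cv2.cvtColor(f['image'],cv2.COLOR_BGR2HSV);H,S,V=cv2.split(hsv)
    return hsv,(H>42)&(H<85)&(S>80)
E
python3 - <<'E'
import pickle; from h import *
f=pickle.load(open('pics/top0.pkl','rb'))
P=cloud(f); hsv,g=masks(f)
for uv in [(250,225),(293,307),(377,304),(459,294),(230,204),(207,240),(450,178),(182,331),(345,300)]:
    print(uv,hsv[uv[1],uv[0]],P[uv[1],uv[0]].round(4))
roi=np.zeros((480,640),bool); roi[150:360,160:520]=1
print('green',top_rect(f,g&roi,.067))
print('carton',top_rect(f,~g&roi,.064))
print('fence',top_rect(f,roi,.045))
im=f['image'][150:360,160:520]
cv2.imwrite('pics/z0.png',cv2.resize(im,None,fx=2.2,fy=2.2,interpolation=cv2.INTER_CUBIC))
E
```

```text
(250, 225) [ 21  60 192] [0.6586 0.1792 0.0028]
(293, 307) [53 91 98] [0.4358 0.0875 0.0659]
(377, 304) [ 90   2 206] [nan nan nan]
(459, 294) [52 88 90] [ 0.4294 -0.3018  0.0641]
(230, 204) [ 17 101  93] [0.7057 0.2206 0.0424]
(207, 240) [ 19 101 199] [0.6195 0.2811 0.0453]
(450, 178) [ 20 104 199] [ 0.6976 -0.3079  0.116 ]
(182, 331) [ 12 119 176] [0.4108 0.3595 0.0058]
(345, 300) [ 20  53 198] [ 0.4483 -0.0383  0.0018]
green [(array([ 435.9, -287.2]), array([65.8, 84. ]), -0.215, np.int32(912), 0.0655), (array([438.8,  86.6]), array([ 66.4, 196.8]), -0.174, np.int32(2373), 0.0674)]
carton [(array([ 425.7, -108.4]), array([ 67.7, 121.4]), -0.095, np.int32(1494), 0.064), (array([405.6, 347.6]), array([74.2, 74.9]), -0.856, np.int32(256), 0.0672)]
fence [(array([647.3, 151.3]), array([158.5, 288.1]), 0.066, np.int32(1305), 0.0447), (array([ 422.5, -351.3]), array([40.5, 70. ]), 1.375, np.int32(337), 0.0454)]
```

View pics/z0.png

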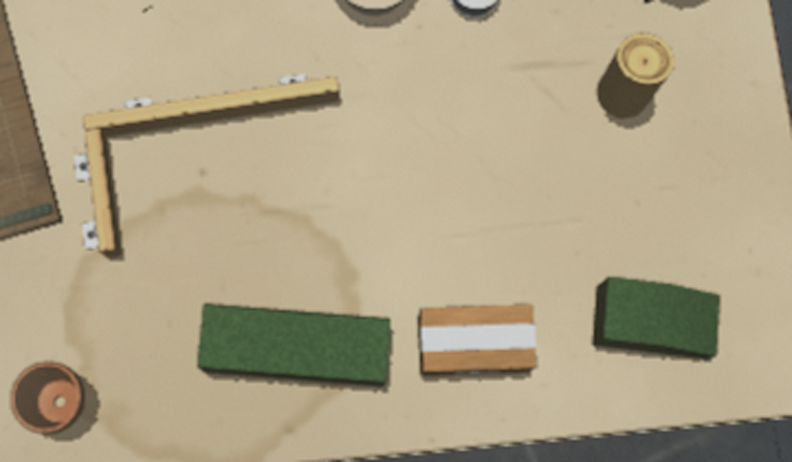

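```bash
cat >> h.py <<'E'
def go(x,y,z,th):
    """total tool-frame shift in mm and az to reach world mm pose with tool-x heading th"""
    from plant import manip
    s=manip.state(); p=np.asarray(s['tool_pos'])*1000; q=s['tool_rot']
    M=R.from_quat([q[1],q[2],q[3],q[0]]).as_matrix(); t0=np.arctan2(M[1,0],M[0,0])
    d=M.T@(np.array([x,y,z])-p); a=(th-t0+np.pi)%(2*np.pi)-np.pi
    print('t',s['time'],'at',p.round(1),'th',round(t0,4),'tilt',M[:2,2].round(4),'d',d.round(1),'az',round(-a,4),'F',np.round(s['contact_force'],1),'w',round(s['gripper_width'],2))
    return d,-a
E
python3 - <<'E'
from h import *; import pickle
f=pickle.load(open('pics/top0.pkl','rb'))
print(ray(f,[(453,177)],.131))
go(430,230,200,1.476)
E
```

```text
[[ 0.69447859 -0.31107323  0.131     ]]
t 0.1 at [146.4 607.  207.8] th 1.334 tilt [-0.0007 -0.0018] d [-299.9  364.1    8.2] az -0.142 F [ 0.8 -0.2  0. ] w 1.0
```

```bash
python3 -m handwheel '[{"dx":-0.04,"dy":0.048,"az":-0.03},{"dx":-0.08,"dy":0.096,"az":-0.07},{"dx":-0.12,"dy":0.144,"az":-0.1},{"dx":-0.16,"dy":0.192,"az":-0.142},{"dx":-0.2,"dy":0.24,"az":-0.142}]' 45
python3 -c "
from h import *;go(430,50,150,1.476)"
```

```text
t 0.1 at [146.4 607.  207.8] th 1.334 tilt [-0.0007 -0.0018] d [-474.8  406.4   58.6] az -0.142 F [ 0.8 -0.2  0. ] w 1.0invalid input at $[0]: expected keys dx, dy, dz, ax, ay, az
```

All keys are needed.

```bash
python3 -m handwheel '[{"dx":-0.04,"dy":0.048,"dz":0,"ax":0,"ay":0,"az":-0.03},{"dx":-0.08,"dy":0.096,"dz":0,"ax":0,"ay":0,"az":-0.07},{"dx":-0.12,"dy":0.144,"dz":0,"ax":0,"ay":0,"az":-0.1},{"dx":-0.16,"dy":0.192,"dz":0,"ax":0,"ay":0,"az":-0.142},{"dx":-0.2,"dy":0.24,"dz":0,"ax":0,"ay":0,"az":-0.142}]' 45
python3 -c "
from h import *;go(400,50,150,1.476)"
```

```text
time: 0.72
tool_pos: [0.3336, 0.355, 0.2085]
tool_rot: [0.0, 0.74, 0.673, -0.0]
contact_force: [0.5, 0.5, 0.8]
gripper_width: 0.822
t 0.725 at [333.6 355.  208.5] th 1.4767 tilt [-0.0001 -0.0002] d [-297.4   94.8   58.6] az 0.0007 F [0.5 0.5 0.8] w 0.82
```

```bash
python3 -m handwheel '[{"dx":-0.059,"dy":0.019,"dz":0,"ax":0,"ay":0,"az":0},{"dx":-0.118,"dy":0.038,"dz":0.01,"ax":0,"ay":0,"az":0},{"dx":-0.177,"dy":0.057,"dz":0.02,"ax":0,"ay":0,"az":0},{"dx":-0.235,"dy":0.076,"dz":0.03,"ax":0,"ay":0,"az":0},{"dx":-0.292,"dy":0.095,"dz":0.04,"ax":0,"ay":0,"az":0}]'
python3 -c "
from h import *;go(358,-102,120,1.476)"
```

```text
time: 1.35
tool_pos: [0.3998, 0.0552, 0.1684]
tool_rot: [0.0, 0.74, 0.673, 0.0]
contact_force: [0.9, -0.0, 0.3]
gripper_width: 0.823
t 1.35 at [399.8  55.2 168.4] th 1.476 tilt [0.0007 0.0001] d [-160.5  -26.8   48.4] az 0.0 F [ 0.9 -0.   0.3] w 0.82
```

```bash
python3 -m handwheel '[{"dx":-0.055,"dy":-0.01,"dz":0,"ax":0,"ay":0,"az":0},{"dx":-0.11,"dy":-0.019,"dz":0,"ax":0,"ay":0,"az":0},{"dx":-0.1605,"dy":-0.0268,"dz":0.02,"ax":0,"ay":0,"az":0},{"dx":-0.1605,"dy":-0.0268,"dz":0.07,"ax":0,"ay":0,"az":0},{"dx":-0.1605,"dy":-0.0268,"dz":0.12,"ax":0,"ay":0,"az":0}]'
python3 - <<'E'
from h import *;from plant import manip
go(358,-102,8,1.476)
f=manip.grab_frame('side'); cv2.imwrite('pics/s1.png',f['image'])
E
```

```text
time: 1.98
tool_pos: [0.358, -0.1011, 0.0479]
tool_rot: [0.001, 0.741, 0.672, 0.0]
contact_force: [0.1, -0.1, -0.5]
gripper_width: 0.827
t 1.975 at [ 358.  -101.1   47.9] th 1.4733 tilt [ 0.0017 -0.0008] d [-0.8  0.  39.9] az -0.0027 F [ 0.1 -0.1 -0.5] w 0.83
```

View pics/s1.png

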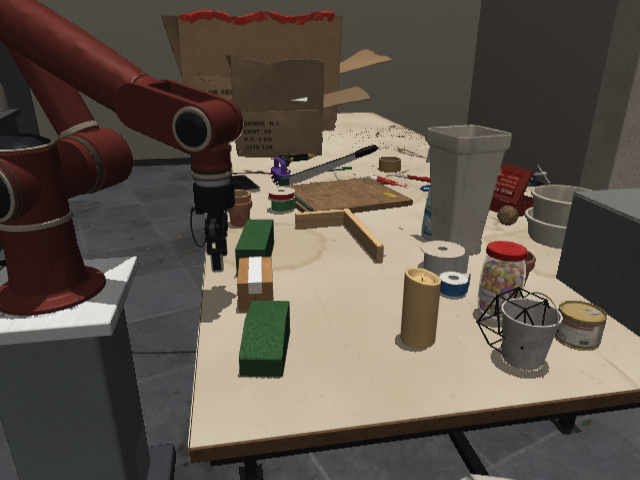

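Gripper at (218,255) stands behind the carton, clear. Now I'll lower and push.

```bash
python3 -m handwheel '[{"dx":-0.001,"dy":0,"dz":0.025,"ax":0,"ay":0,"az":0},{"dx":-0.001,"dy":0,"dz":0.038,"ax":0,"ay":0,"az":0},{"dx":-0.001,"dy":0.01,"dz":0.038,"ax":0,"ay":0,"az":0},{"dx":-0.001,"dy":0.02,"dz":0.038,"ax":0,"ay":0,"az":0},{"dx":-0.001,"dy":0.03,"dz":0.038,"ax":0,"ay":0,"az":0}]'
python3 -m handwheel '[{"dx":0,"dy":0.012,"dz":0,"ax":0,"ay":0,"az":0},{"dx":0,"dy":0.025,"dz":0,"ax":0,"ay":0,"az":0},{"dx":0,"dy":0.04,"dz":0,"ax":0,"ay":0,"az":0},{"dx":0,"dy":0.055,"dz":0,"ax":0,"ay":0,"az":-0.02},{"dx":0,"dy":0.065,"dz":0,"ax":0,"ay":0,"az":-0.05}]'
python3 - <<'E'
from h import *;from plant import manip
go(515,-105,10,1.637)
f=manip.grab_frame('top'); cv2.imwrite('pics/t2.png',f['image'][100:400,150:550])
f=manip.grab_frame('side'); cv2.imwrite('pics/s2.png',f['image'][150:450,150:550])
E
```

```text
time: 2.65
tool_pos: [0.3893, -0.1043, 0.0121]
tool_rot: [0.001, 0.74, 0.673, 0.0]
contact_force: [-1.7, 0.9, 0.3]
gripper_width: 0.817
time: 3.28
tool_pos: [0.4536, -0.1103, 0.0111]
tool_rot: [0.0, 0.722, 0.692, -0.0]
contact_force: [-2.1, -1.1, 0.5]
gripper_width: 0.824
t 3.275 at [ 453.6 -110.3   11.1] th 1.5277 tilt [ 0.     -0.0002] d [ 7.9 61.1  1.1] az -0.1093 F [-2.1 -1.1  0.5] w 0.82
```

View pics/t2.png

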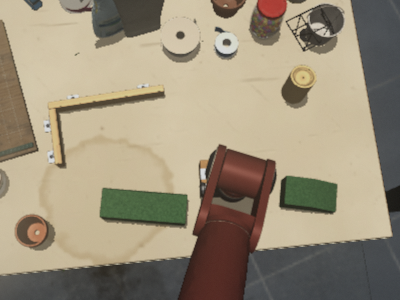

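View pics/s2.png

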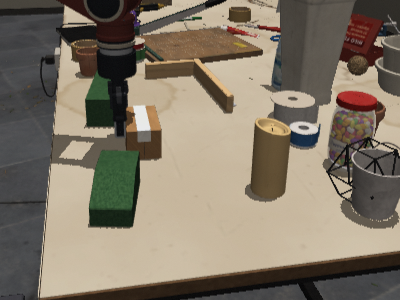

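The carton (crop 142,130 in the side view) rides squarely ahead of the gripper. Continuing with the turn.

```bash
python3 -m handwheel '[{"dx":0.001,"dy":0.013,"dz":0,"ax":0,"ay":0,"az":-0.03},{"dx":0.003,"dy":0.026,"dz":0,"ax":0,"ay":0,"az":-0.06},{"dx":0.005,"dy":0.039,"dz":0,"ax":0,"ay":0,"az":-0.09},{"dx":0.006,"dy":0.052,"dz":0,"ax":0,"ay":0,"az":-0.11},{"dx":0.008,"dy":0.064,"dz":0,"ax":0,"ay":0,"az":-0.11}]'
python3 - <<'E'
from h import *
go(515,-105,10,1.637)
E
```

```text
time: 4.0
tool_pos: [0.5178, -0.1049, 0.0109]
tool_rot: [-0.0, 0.684, 0.73, -0.0]
contact_force: [-0.5, 0.1, 0.2]
gripper_width: 0.82
t 4.0 at [ 517.8 -104.9   10.9] th 1.6363 tilt [-0. -0.] d [ 0.1 -2.8  0.9] az -0.0007 F [-0.5  0.1  0.2] w 0.82
```

```bash
python3 -m handwheel '[{"dx":0,"dy":-0.02,"dz":0,"ax":0,"ay":0,"az":0},{"dx":0,"dy":-0.03,"dz":-0.05,"ax":0,"ay":0,"az":0},{"dx":0,"dy":-0.03,"dz":-0.1,"ax":0,"ay":0,"az":0},{"dx":-0.04,"dy":-0.03,"dz":-0.11,"ax":0,"ay":0,"az":0.18},{"dx":-0.09,"dy":-0.03,"dz":-0.11,"ax":0,"ay":0,"az":0.36}]'
python3 - <<'E'
from h import *
go(560,-198,110,.066)
E
```

```text
time: 4.62
tool_pos: [0.4951, -0.1979, 0.1238]
tool_rot: [0.003, 0.804, 0.594, 0.001]
contact_force: [0.5, 0.6, 0.3]
gripper_width: 0.823
t 4.625 at [ 495.1 -197.9  123.8] th 1.2722 tilt [ 0.0054 -0.0025] d [19.  62.  14.2] az 1.2062 F [0.5 0.6 0.3] w 0.82
```

```bash
python3 -m handwheel '[{"dx":0.01,"dy":0.03,"dz":0.01,"ax":0,"ay":0,"az":0.18},{"dx":0.019,"dy":0.062,"dz":0.01,"ax":0,"ay":0,"az":0.36},{"dx":0.019,"dy":0.062,"dz":0.01,"ax":0,"ay":0,"az":0.54},{"dx":0.019,"dy":0.062,"dz":0.01,"ax":0,"ay":0,"az":0.72},{"dx":0.019,"dy":0.062,"dz":0.01,"ax":0,"ay":0,"az":0.9}]' 160
python3 - <<'E'
from h import *
from plant import manip
f=manip.grab_frame('top'); hsv,g=masks(f)
roi=np.zeros((480,640),bool); roi[150:360,160:520]=1
print(top_rect(f,~g&roi,.064)); print(top_rect(f,g&roi,.067))
cv2.imwrite('pics/t3.png',f['image'][100:400,150:550])
f=manip.grab_frame('side'); cv2.imwrite('pics/s3.png',f['image'][150:450,150:550])
go(560,-198,110,.066)
E
```

```text
time: 5.25
tool_pos: [0.5586, -0.1966, 0.1111]
tool_rot: [0.0, 0.983, 0.184, 0.0]
contact_force: [0.3, -0.6, 0.4]
gripper_width: 0.37
[(array([ 562.9, -104.1]), array([ 69.7, 120.4]), 0.066, np.int32(1288), 0.0641), (array([405.6, 347.6]), array([74.2, 74.9]), -0.856, np.int32(269), 0.0672)]
[(array([ 434.4, -292.8]), array([66.3, 72.6]), -0.22, np.int32(691), 0.0658), (array([438.8,  86.6]), array([ 66.2, 196.6]), -0.177, np.int32(2374), 0.0672)]
t 5.35 at [ 558.4 -196.6  111.1] th 0.3763 tilt [ 0.0009 -0.0002] d [1.  1.9 1.1] az 0.3103 F [-0.3 -0.2 -0.1] w 0.37
```

View pics/t3.png

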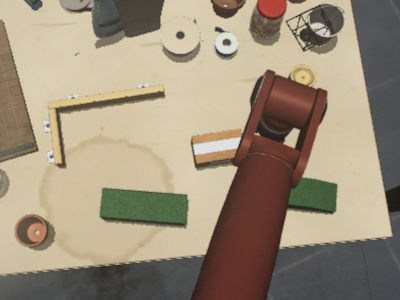

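View pics/s3.png

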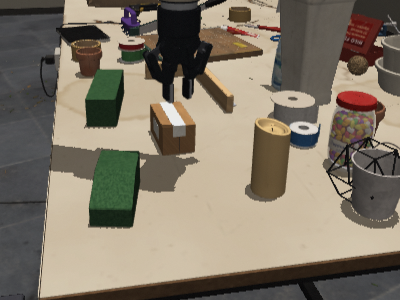

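Carton measured (563,-104) mm, yaw 0.066: as expected, others unmoved. Next the end push.

```bash
python3 -m handwheel '[{"dx":0.009,"dy":-0.002,"dz":0,"ax":0,"ay":0,"az":0.16},{"dx":0.009,"dy":-0.002,"dz":0.01,"ax":0,"ay":0,"az":0.31},{"dx":0.009,"dy":-0.002,"dz":0.05,"ax":0,"ay":0,"az":0.31},{"dx":0.009,"dy":-0.002,"dz":0.1,"ax":0,"ay":0,"az":0.31},{"dx":0.009,"dy":-0.002,"dz":0.1,"ax":0,"ay":0,"az":0.31}]'
python3 - <<'E'
from h import *
go(569,-197,10,.066)
from plant import manip; print(manip.state()['joint_pos'])
E
```

```text
time: 5.98
tool_pos: [0.5617, -0.1895, 0.0063]
tool_rot: [-0.002, 0.999, 0.034, -0.004]
contact_force: [-0.6, 1.0, 0.1]
gripper_width: 0.373
t 5.975 at [ 561.7 -189.5    6.3] th 0.0684 tilt [-0.0086  0.0043] d [ 6.7  7.9 -3.8] az 0.0024 F [-0.6  1.   0.1] w 0.37
[-4.50972135e-01  1.92068815e-01  1.82273478e+00  1.21356504e-04
  1.13643505e+00 -5.19432932e-01]
```

```bash
python3 -m handwheel '[{"dx":0.006,"dy":0,"dz":0,"ax":0,"ay":0,"az":0},{"dx":0.006,"dy":0,"dz":0,"ax":0,"ay":0,"az":0}]'
python3 - <<'E'
from h import *
go(569,-187,10,.066)
E
```

```text
time: 6.22
tool_pos: [0.574, -0.1921, 0.0142]
tool_rot: [0.001, 0.999, 0.033, 0.003]
contact_force: [-0.1, -0.1, -0.0]
gripper_width: 0.374
t 6.225 at [ 574.  -192.1   14.2] th 0.067 tilt [ 0.0051 -0.0024] d [-4.7 -5.4  4.2] az 0.001 F [-0.1 -0.1 -0. ] w 0.37
```

```bash
python3 -m handwheel '[{"dx":-0.003,"dy":-0.006,"dz":0,"ax":0,"ay":0,"az":0},{"dx":-0.003,"dy":-0.014,"dz":0.001,"ax":0,"ay":0,"az":0},{"dx":-0.003,"dy":-0.024,"dz":0.001,"ax":0,"ay":0,"az":0},{"dx":-0.003,"dy":-0.036,"dz":0.001,"ax":0,"ay":0,"az":0},{"dx":-0.003,"dy":-0.05,"dz":0.001,"ax":0,"ay":0,"az":0}]'
python3 - <<'E'
from h import *
go(569,-187,10,.066)
E
```

```text
time: 6.85
tool_pos: [0.5651, -0.1407, 0.0102]
tool_rot: [0.0, 0.999, 0.033, 0.0]
contact_force: [0.0, -1.9, 0.3]
gripper_width: 0.371
t 6.85 at [ 565.1 -140.7   10.2] th 0.066 tilt [ 0.0006 -0.0005] d [ 0.8 46.5  0.3] az 0.0 F [ 0.  -1.9  0.3] w 0.37
```

```bash
python3 -m handwheel '[{"dx":0,"dy":-0.015,"dz":0,"ax":0,"ay":0,"az":0},{"dx":0,"dy":-0.03,"dz":0,"ax":0,"ay":0,"az":0},{"dx":0,"dy":-0.045,"dz":0,"ax":0,"ay":0,"az":0},{"dx":0,"dy":-0.06,"dz":0,"ax":0,"ay":0,"az":0},{"dx":0,"dy":-0.075,"dz":0,"ax":0,"ay":0,"az":0}]'
python3 -m handwheel '[{"dx":0,"dy":-0.015,"dz":0,"ax":0,"ay":0,"az":0},{"dx":0,"dy":-0.03,"dz":0,"ax":0,"ay":0,"az":0},{"dx":0,"dy":-0.045,"dz":0,"ax":0,"ay":0,"az":0},{"dx":0,"dy":-0.06,"dz":0,"ax":0,"ay":0,"az":0},{"dx":0,"dy":-0.075,"dz":0,"ax":0,"ay":0,"az":0}]'
cat > look.py <<'E'
import sys; from h import *; from plant import manip
C=np.array([699.9,281.0]); Y=.066
def stop(p): d=np.asarray(p)[:2]-C; c,s=np.cos(Y),np.sin(Y); return np.array([c*d[0]+s*d[1],-s*d[0]+c*d[1]]).round(1)
f=manip.grab_frame('top'); hsv,g=masks(f)
roi=np.zeros((480,640),bool); roi[150:360,160:520]=1
for r in top_rect(f,~g&roi,.064)+top_rect(f,g&roi,.067): print(r,'stop',stop(r[0]))
n=sys.argv[1]
cv2.imwrite(f'pics/t{n}.png',f['image'][100:400,150:550])
f=manip.grab_frame('side'); cv2.imwrite(f'pics/s{n}.png',f['image'][150:450,150:550])
p=np.asarray(manip.state()['tool_pos'])*1000; print('tcp stop',stop(p)); go(*p,.066)
E
python3 look.py 4
```

```text
time: 7.48
tool_pos: [0.5598, -0.0654, 0.0099]
tool_rot: [-0.0, 0.999, 0.033, -0.0]
contact_force: [0.2, -2.2, 1.1]
gripper_width: 0.369
time: 8.1
tool_pos: [0.5549, 0.0094, 0.0098]
tool_rot: [-0.0, 0.999, 0.033, -0.0]
contact_force: [1.4, -1.6, -0.2]
gripper_width: 0.372
(array([549., 107.]), array([62.8, 69.3]), -1.52, np.int32(687), 0.0642) stop [-162.  -163.7]
(array([405.6, 347.6]), array([74.2, 74.9]), -0.856, np.int32(269), 0.0671) stop [-289.3   85.9]
(array([ 435.8, -286.5]), array([65.8, 80.4]), -0.22, np.int32(894), 0.0656) stop [-301.  -548.8]
(array([447.1, 133.7]), array([ 66.3, 101. ]), -0.176, np.int32(1185), 0.0676) stop [-262.  -130.3]
tcp stop [-163.  -260.6]
t 8.2 at [554.5  10.2   9.5] th 0.0675 tilt [-0.0009  0.0012] d [0. 0. 0.] az 0.0015 F [0.2 0.3 0.1] w 0.38
```

View pics/t4.png

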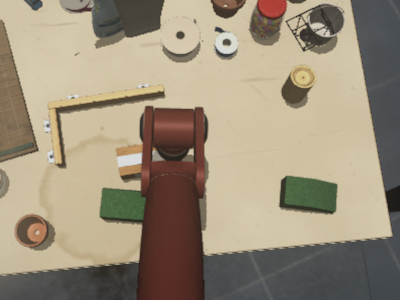

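View pics/s4.png

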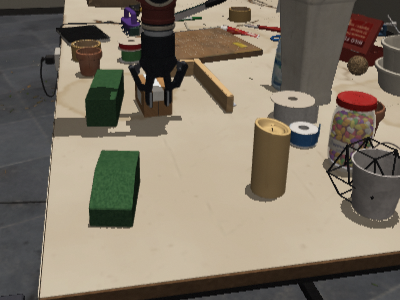

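The carton (crop 130,160) slides straight along, 20 mm clear of the long brick. About 122 mm more.

```bash
python3 -m handwheel '[{"dx":0,"dy":-0.015,"dz":0,"ax":0,"ay":0,"az":0},{"dx":0,"dy":-0.03,"dz":0,"ax":0,"ay":0,"az":0},{"dx":0,"dy":-0.045,"dz":0,"ax":0,"ay":0,"az":0},{"dx":0,"dy":-0.06,"dz":0,"ax":0,"ay":0,"az":0},{"dx":0,"dy":-0.075,"dz":0,"ax":0,"ay":0,"az":0}]'
python3 -m handwheel '[{"dx":0,"dy":-0.015,"dz":0,"ax":0,"ay":0,"az":0},{"dx":0,"dy":-0.03,"dz":0,"ax":0,"ay":0,"az":0},{"dx":0,"dy":-0.042,"dz":0,"ax":0,"ay":0,"az":0},{"dx":0,"dy":-0.047,"dz":0,"ax":0,"ay":0,"az":0},{"dx":0,"dy":-0.025,"dz":0,"ax":0,"ay":0,"az":0}]'
python3 look.py 5
```

```text
time: 8.82
tool_pos: [0.5499, 0.0843, 0.0098]
tool_rot: [-0.0, 0.999, 0.033, -0.0]
contact_force: [-0.6, -1.7, 0.2]
gripper_width: 0.375
time: 9.45
tool_pos: [0.5485, 0.1093, 0.01]
tool_rot: [-0.0, 0.999, 0.034, 0.0]
contact_force: [0.2, -0.8, -0.0]
gripper_width: 0.374
(array([541.1, 227.3]), array([66. , 69.8]), -1.503, np.int32(788), 0.064) stop [-162.   -43.1]
(array([405.7, 347.6]), array([74.2, 74.8]), -0.853, np.int32(268), 0.0676) stop [-289.2   85.9]
(array([ 435.6, -287.5]), array([65.8, 83.7]), -0.222, np.int32(905), 0.0655) stop [-301.2 -549.8]
(array([427.2,  20. ]), array([61.8, 65.6]), 1.385, np.int32(542), 0.0669) stop [-289.3 -242.4]
tcp stop [-162.3 -163.3]
t 9.55 at [548.8 107.3  10.1] th 0.0644 tilt [ 0.0003 -0.0001] d [0. 0. 0.] az -0.0016 F [ 0.  -0.4  0.3] w 0.38
```

The carton's left end is about 10 mm from the left fence, square. The gap to the brick is too small for the wide two-finger push, so I'll straddle the carton unclamped and push with the near finger first.

```bash
python3 -m handwheel '[{"dx":0,"dy":0.01,"dz":-0.045,"ax":0,"ay":0,"az":0},{"dx":0,"dy":0.01,"dz":-0.1,"ax":0,"ay":0,"az":0},{"dx":0.002,"dy":-0.04,"dz":-0.11,"ax":0,"ay":0,"az":0},{"dx":0.004,"dy":-0.092,"dz":-0.11,"ax":0,"ay":0,"az":0},{"dx":0.004,"dy":-0.092,"dz":-0.11,"ax":0,"ay":0,"az":0}]' 0
python3 look.py 6
```

```text
time: 10.18
tool_pos: [0.5461, 0.2034, 0.1205]
tool_rot: [-0.001, 0.999, 0.035, 0.0]
contact_force: [0.4, -0.6, 0.5]
gripper_width: 0.999
(array([546.3, 149.2]), array([19.4, 69.9]), -1.485, np.int32(194), 0.0639) stop [-162.  -121.4]
(array([405.6, 347.6]), array([74.2, 74.9]), -0.856, np.int32(272), 0.0674) stop [-289.3   85.9]
(array([ 435.6, -288.5]), array([65.8, 85.6]), -0.233, np.int32(911), 0.0655) stop [-301.3 -550.8]
(array([436.4,  72.3]), array([ 66.4, 167.3]), -0.176, np.int32(1855), 0.0671) stop [-276.7 -190.9]
tcp stop [-158.8  -70. ]
t 10.275 at [546.1 200.7 119.7] th 0.067 tilt [-0.0003 -0.0002] d [0. 0. 0.] az 0.001 F [ 0.4 -0.4 -0.7] w 1.0
```

View pics/s6.png

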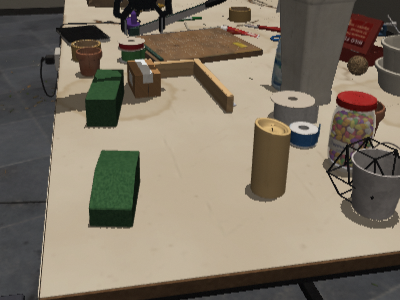

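View pics/t6.png

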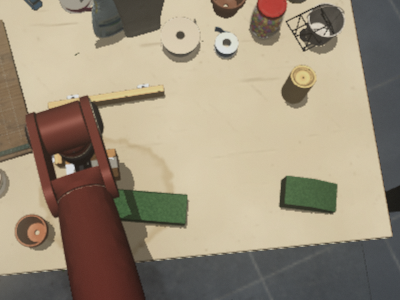

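```bash
python3 -m handwheel '[{"dx":0.001,"dy":0,"dz":0.03,"ax":0,"ay":0,"az":0},{"dx":0.001,"dy":0,"dz":0.06,"ax":0,"ay":0,"az":0},{"dx":0.001,"dy":0,"dz":0.09,"ax":0,"ay":0,"az":0},{"dx":0.001,"dy":0,"dz":0.11,"ax":0,"ay":0,"az":0},{"dx":0.001,"dy":0,"dz":0.11,"ax":0,"ay":0,"az":0}]'
python3 look.py 7
```

```text
time: 10.9
tool_pos: [0.5459, 0.1992, 0.008]
tool_rot: [0.0, 0.999, 0.032, -0.002]
contact_force: [-0.3, -0.3, 0.7]
gripper_width: 1.0
(array([405.6, 347.6]), array([74.1, 74.9]), -0.856, np.int32(265), 0.0673) stop [-289.3   85.9]
(array([ 435.7, -287. ]), array([65.8, 84.2]), -0.221, np.int32(901), 0.0655) stop [-301.1 -549.3]
(array([435.1,  66.3]), array([ 66.5, 155.6]), -0.179, np.int32(1716), 0.0671) stop [-278.4 -196.8]
tcp stop [-156.8  -70.8]
t 11.0 at [548.1 200.   10.7] th 0.0654 tilt [0.0011 0.0002] d [0. 0. 0.] az -0.0006 F [0.5 0.3 0.1] w 1.0
```

View pics/s7.png

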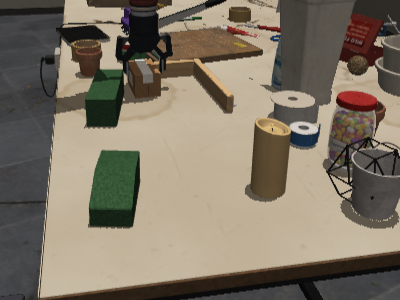

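Straddled without contact (gripper at crop 147,60). Push +x 65 mm.

```bash
python3 -m handwheel '[{"dx":0.008,"dy":0,"dz":0,"ax":0,"ay":0,"az":0},{"dx":0.022,"dy":0,"dz":0,"ax":0,"ay":0,"az":0},{"dx":0.036,"dy":0,"dz":0,"ax":0,"ay":0,"az":0},{"dx":0.05,"dy":0,"dz":0,"ax":0,"ay":0,"az":0},{"dx":0.063,"dy":0,"dz":0,"ax":0,"ay":0,"az":0}]'
python3 -m handwheel '[{"dx":-0.005,"dy":0,"dz":0,"ax":0,"ay":0,"az":0},{"dx":-0.005,"dy":0,"dz":-0.05,"ax":0,"ay":0,"az":0},{"dx":-0.005,"dy":0,"dz":-0.1,"ax":0,"ay":0,"az":0},{"dx":-0.055,"dy":0,"dz":-0.11,"ax":0,"ay":0,"az":-0.18},{"dx":-0.113,"dy":0,"dz":-0.11,"ax":0,"ay":0,"az":-0.36}]' 45
python3 look.py 8
```

```text
time: 11.62
tool_pos: [0.6114, 0.2045, 0.0099]
tool_rot: [0.0, 0.999, 0.033, 0.0]
contact_force: [-2.5, -0.2, 1.6]
gripper_width: 1.003
time: 12.25
tool_pos: [0.4978, 0.1971, 0.122]
tool_rot: [-0.0, 0.977, 0.214, 0.002]
contact_force: [-0.4, -0.6, 1.2]
gripper_width: 0.825
(array([602.2, 151.1]), array([29.5, 73.1]), -1.254, np.int32(242), 0.0636) stop [-106.1 -123.2]
(array([406.9, 347.1]), array([74.4, 74.6]), -1.165, np.int32(262), 0.0678) stop [-288.    85.3]
(array([ 435.8, -287.4]), array([65.5, 83.9]), -0.222, np.int32(894), 0.0654) stop [-301.  -549.7]
(array([435.5,  68.6]), array([ 66.7, 160.7]), -0.177, np.int32(1705), 0.0669) stop [-277.8 -194.5]
tcp stop [-214.6  -70.7]
t 12.35 at [490.4 196.3 116.5] th 0.4292 tilt [-0.0068 -0.0014] d [0. 0. 0.] az 0.3632 F [-0.8  1.2 -1.3] w 0.82
```

View pics/t8.png

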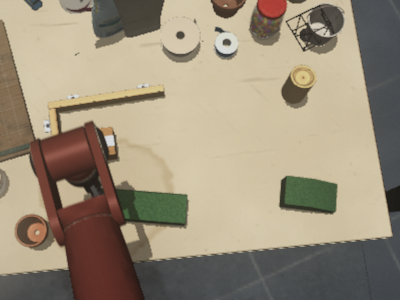

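View pics/s8.png

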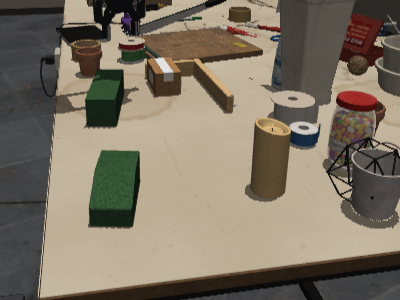

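```bash
python3 -m handwheel '[{"dx":0.01,"dy":-0.01,"dz":0,"ax":0,"ay":0,"az":-0.18},{"dx":0.01,"dy":-0.01,"dz":0,"ax":0,"ay":0,"az":-0.36},{"dx":0.01,"dy":-0.01,"dz":0,"ax":0,"ay":0,"az":-0.54},{"dx":0.01,"dy":-0.01,"dz":0,"ax":0,"ay":0,"az":-0.72},{"dx":0.01,"dy":-0.01,"dz":0,"ax":0,"ay":0,"az":-0.9}]'
python3 look.py 9; python3 - <<'E'
import cv2; a=cv2.imread('pics/t9.png')
cv2.imwrite('pics/t9z.png',cv2.resize(a[60:220,20:220],None,fx=4,fy=3.75,interpolation=2))
E
```

```text
time: 12.98
tool_pos: [0.5027, 0.2103, 0.1198]
tool_rot: [0.0, 0.787, 0.618, 0.0]
contact_force: [0.1, 1.0, -0.6]
gripper_width: 0.822
(array([599.2, 162.9]), array([41.6, 70.9]), -1.485, np.int32(434), 0.0638) stop [-108.3 -111.2]
(array([ 435.2, -289.1]), array([65.8, 86.2]), -0.222, np.int32(911), 0.0656) stop [-301.7 -551.4]
(array([437. ,  76.7]), array([ 66.3, 176.8]), -0.176, np.int32(1909), 0.0671) stop [-275.8 -186.5]
tcp stop [-201.5  -57.6]
t 13.075 at [502.6 210.3 119.7] th 1.3251 tilt [0.0004 0.    ] d [0. 0. 0.] az 1.2591 F [-0.  -0.3 -0.3] w 0.82
```

View pics/t9z.png

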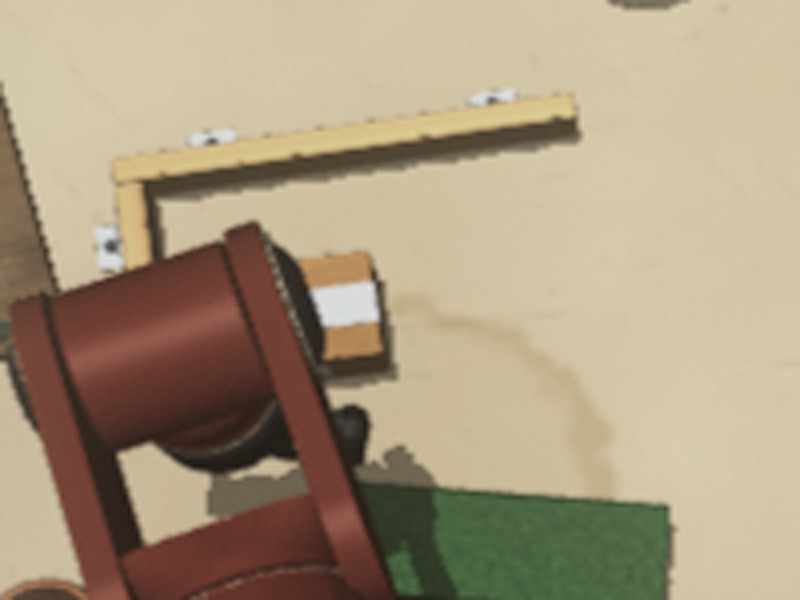

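The carton lies at stop coordinates about (-107,-72), yaw ≈0.08: square enough. Now the two-finger push to the far fence.

```bash
python3 -c "
from h import *;go(529,197.6,12,1.637)"
python3 -m handwheel '[{"dx":-0.005,"dy":0.029,"dz":0,"ax":0,"ay":0,"az":-0.16},{"dx":-0.006,"dy":0.029,"dz":0.02,"ax":0,"ay":0,"az":-0.312},{"dx":-0.006,"dy":0.029,"dz":0.06,"ax":0,"ay":0,"az":-0.312},{"dx":-0.006,"dy":0.029,"dz":0.1,"ax":0,"ay":0,"az":-0.312},{"dx":-0.006,"dy":0.029,"dz":0.108,"ax":0,"ay":0,"az":-0.312}]'
python3 look.py 10
```

```text
t 13.075 at [502.6 210.3 119.7] th 1.3251 tilt [0.0004 0.    ] d [ -5.9  28.6 107.7] az -0.3119 F [-0.  -0.3 -0.3] w 0.82
time: 13.7
tool_pos: [0.5265, 0.1967, 0.0085]
tool_rot: [-0.002, 0.684, 0.729, -0.003]
contact_force: [-0.3, 0.5, 0.2]
gripper_width: 0.821
(array([405.6, 347.6]), array([74.2, 74.8]), -0.853, np.int32(267), 0.067) stop [-289.3   85.9]
(array([ 435.7, -287.4]), array([65.9, 82.4]), -0.216, np.int32(902), 0.0656) stop [-301.1 -549.7]
(array([434.8,  64.1]), array([ 66.6, 150.7]), -0.175, np.int32(1703), 0.0671) stop [-278.8 -198.9]
tcp stop [-176.4  -72.3]
t 13.8 at [528.7 197.3  11.3] th 1.6363 tilt [-0.0015 -0.0004] d [0. 0. 0.] az 1.5703 F [0.2 0.6 0.1] w 0.83
```

View pics/s10.png

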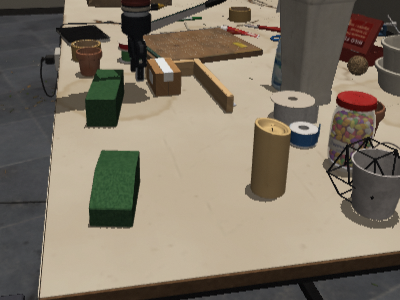

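```bash
python3 -m handwheel '[{"dx":0,"dy":0.01,"dz":0,"ax":0,"ay":0,"az":0},{"dx":0,"dy":0.022,"dz":0,"ax":0,"ay":0,"az":0},{"dx":0,"dy":0.034,"dz":0,"ax":0,"ay":0,"az":0},{"dx":0,"dy":0.046,"dz":0,"ax":0,"ay":0,"az":0},{"dx":0,"dy":0.06,"dz":0,"ax":0,"ay":0,"az":0}]'
python3 -m handwheel '[{"dx":0,"dy":0.012,"dz":0,"ax":0,"ay":0,"az":0},{"dx":0,"dy":0.022,"dz":0,"ax":0,"ay":0,"az":0},{"dx":0,"dy":0.03,"dz":0,"ax":0,"ay":0,"az":0},{"dx":0,"dy":0.034,"dz":0,"ax":0,"ay":0,"az":0},{"dx":0,"dy":0.034,"dz":0,"ax":0,"ay":0,"az":0}]'
python3 look.py 11
```

```text
time: 14.42
tool_pos: [0.5898, 0.2014, 0.0119]
tool_rot: [-0.0, 0.683, 0.73, -0.0]
contact_force: [-2.7, -0.1, 1.2]
gripper_width: 0.824
time: 15.05
tool_pos: [0.6234, 0.2037, 0.0119]
tool_rot: [0.0, 0.683, 0.73, 0.0]
contact_force: [0.4, -0.4, 0.2]
gripper_width: 0.825
(array([405.6, 347.6]), array([74.2, 74.9]), -0.856, np.int32(276), 0.0674) stop [-289.3   85.9]
(array([ 435.5, -288.3]), array([66.1, 84.2]), -0.22, np.int32(910), 0.0656) stop [-301.4 -550.6]
(array([434.6,  62.9]), array([ 66.4, 148.2]), -0.172, np.int32(1620), 0.0668) stop [-279.1 -200.1]
tcp stop [-81.8 -72. ]
t 15.15 at [623.  203.7  12. ] th 1.638 tilt [0.0005 0.0001] d [0. 0. 0.] az 1.572 F [-0.3 -0.1  0.6] w 0.82
```

View pics/t11.png

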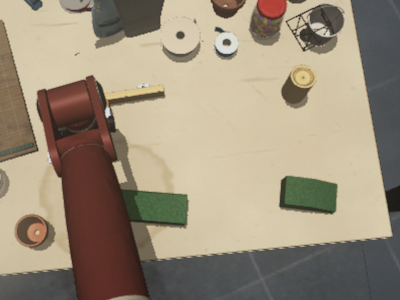

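```bash
python3 -m handwheel '[{"dx":0,"dy":-0.02,"dz":0,"ax":0,"ay":0,"az":0},{"dx":0,"dy":-0.025,"dz":-0.05,"ax":0,"ay":0,"az":0},{"dx":0,"dy":-0.025,"dz":-0.1,"ax":0,"ay":0,"az":0},{"dx":-0.045,"dy":-0.005,"dz":-0.1,"ax":0,"ay":0,"az":0.18},{"dx":-0.093,"dy":0.02,"dz":-0.1,"ax":0,"ay":0,"az":0.36}]' 160
python3 -c "
from h import *;go(671.9,113.8,110,.066)"
```

```text
time: 15.78
tool_pos: [0.65, 0.1121, 0.1137]
tool_rot: [0.001, 0.804, 0.595, 0.001]
contact_force: [0.8, 0.9, -0.4]
gripper_width: 0.376
t 15.775 at [650.  112.1 113.7] th 1.2742 tilt [0.0033 0.0002] d [ 8.  20.4  3.8] az 1.2082 F [ 0.8  0.9 -0.4] w 0.38
```

```bash
python3 -m handwheel '[{"dx":0.004,"dy":0.01,"dz":0,"ax":0,"ay":0,"az":0.18},{"dx":0.008,"dy":0.02,"dz":0,"ax":0,"ay":0,"az":0.36},{"dx":0.008,"dy":0.02,"dz":0,"ax":0,"ay":0,"az":0.54},{"dx":0.008,"dy":0.02,"dz":0,"ax":0,"ay":0,"az":0.72},{"dx":0.008,"dy":0.02,"dz":0,"ax":0,"ay":0,"az":0.9}]'
python3 look.py 12; python3 -c "
from h import *;go(671.9,113.8,10,.066)"
```

```text
time: 16.4
tool_pos: [0.6705, 0.1141, 0.1119]
tool_rot: [0.0, 0.983, 0.185, 0.0]
contact_force: [-0.1, 1.0, 0.0]
gripper_width: 0.373
(array([664.3, 240.1]), array([55.2, 70.8]), -1.481, np.int32(636), 0.064) stop [-38.2 -38.5]
(array([425.4,  31.8]), array([33.1, 83.4]), -1.259, np.int32(162), 0.0666) stop [-290.3 -230.6]
(array([405.6, 347.6]), array([74.2, 74.8]), -0.853, np.int32(270), 0.0675) stop [-289.3   85.9]
(array([ 435.8, -287.1]), array([66.2, 81.8]), -0.226, np.int32(900), 0.0658) stop [-301.  -549.4]
(array([426.3,  13.8]), array([49.3, 65.6]), 1.375, np.int32(483), 0.0673) stop [-290.6 -248.6]
tcp stop [ -40.4 -164.6]
t 16.5 at [670.4 114.1 111.9] th 0.3783 tilt [ 0.0002 -0.0001] d [0. 0. 0.] az 0.3123 F [-0.4 -0.3  0.5] w 0.37
t 16.5 at [670.4 114.1 111.9] th 0.3783 tilt [ 0.0002 -0.0001] d [  1.2   0.8 101.9] az 0.3123 F [-0.4 -0.3  0.5] w 0.37
```

View pics/t12.png

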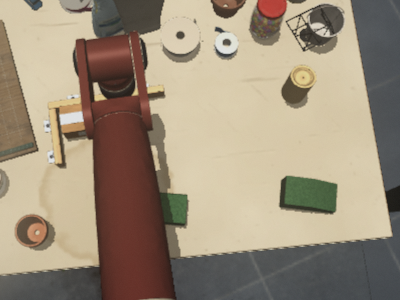

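Carton (crop 85,122) stands ~3 mm off the far fence and ~11 mm from the left fence. End push.

```bash
python3 -m handwheel '[{"dx":0.001,"dy":0.001,"dz":0,"ax":0,"ay":0,"az":0.16},{"dx":0.001,"dy":0.001,"dz":0.02,"ax":0,"ay":0,"az":0.312},{"dx":0.001,"dy":0.001,"dz":0.06,"ax":0,"ay":0,"az":0.312},{"dx":0.001,"dy":0.001,"dz":0.095,"ax":0,"ay":0,"az":0.312},{"dx":0.001,"dy":0.001,"dz":0.1,"ax":0,"ay":0,"az":0.312}]'
python3 -m handwheel '[{"dx":0,"dy":-0.006,"dz":0,"ax":0,"ay":0,"az":0},{"dx":0,"dy":-0.014,"dz":0,"ax":0,"ay":0,"az":0},{"dx":0,"dy":-0.022,"dz":0,"ax":0,"ay":0,"az":0},{"dx":0,"dy":-0.028,"dz":0,"ax":0,"ay":0,"az":0},{"dx":0,"dy":-0.032,"dz":0,"ax":0,"ay":0,"az":0}]'
python3 look.py 13
```

```text
time: 17.12
tool_pos: [0.669, 0.1134, 0.0083]
tool_rot: [0.0, 0.999, 0.034, -0.003]
contact_force: [0.3, 0.7, -0.1]
gripper_width: 0.375
time: 17.75
tool_pos: [0.6703, 0.1457, 0.0127]
tool_rot: [0.0, 0.999, 0.033, 0.001]
contact_force: [-0.3, -2.5, 1.7]
gripper_width: 0.374
(array([662.3, 255.4]), array([38. , 71.3]), -1.488, np.int32(437), 0.0642) stop [-39.2 -23.1]
(array([405.6, 347.6]), array([74.2, 74.8]), -0.853, np.int32(271), 0.0672) stop [-289.3   85.9]
(array([ 435.8, -287.6]), array([65.7, 82.8]), -0.216, np.int32(897), 0.0658) stop [-301.  -549.9]
(array([429.5,  32.9]), array([66.1, 87.4]), -0.178, np.int32(888), 0.0669) stop [-286.2 -229.7]
tcp stop [ -38.9 -132.7]
t 17.85 at [669.9 146.   12.1] th 0.0664 tilt [0.0003 0.0004] d [0. 0. 0.] az 0.0004 F [0.  0.  0.7] w 0.37
```

```bash
python3 -m handwheel '[{"dx":0,"dy":-0.002,"dz":0,"ax":0,"ay":0,"az":0},{"dx":0,"dy":-0.004,"dz":0,"ax":0,"ay":0,"az":0},{"dx":0,"dy":-0.005,"dz":0,"ax":0,"ay":0,"az":0}]'
python3 -m handwheel '[{"dx":0,"dy":-0.002,"dz":0,"ax":0,"ay":0,"az":0}]'
```

```text
time: 18.23
tool_pos: [0.6695, 0.1496, 0.0118]
tool_rot: [0.001, 0.999, 0.033, -0.0]
contact_force: [0.1, -6.3, 1.1]
gripper_width: 0.374
time: 18.35
tool_pos: [0.6695, 0.1495, 0.0119]
tool_rot: [0.003, 0.999, 0.033, -0.0]
contact_force: [0.9, -14.7, 1.9]
gripper_width: 0.375
```

```bash
python3 -m handwheel '[{"dx":0,"dy":0.022,"dz":0,"ax":0,"ay":0,"az":0},{"dx":0,"dy":0.025,"dz":-0.05,"ax":0,"ay":0,"az":0},{"dx":0,"dy":0.025,"dz":-0.1,"ax":0,"ay":0,"az":0},{"dx":-0.03,"dy":-0.01,"dz":-0.1,"ax":0,"ay":0,"az":-0.18},{"dx":-0.065,"dy":-0.06,"dz":-0.1,"ax":0,"ay":0,"az":-0.36}]' 45
python3 -c "
from h import *;go(597,215,105,1.637)"
```

```text
time: 18.98
tool_pos: [0.6009, 0.2078, 0.1131]
tool_rot: [-0.001, 0.977, 0.213, 0.001]
contact_force: [0.1, 1.7, -0.2]
gripper_width: 0.825
t 18.975 at [600.9 207.8 113.1] th 0.4287 tilt [0.002  0.0018] d [-0.5 -8.2  8.1] az -1.2083 F [ 0.1  1.7 -0.2] w 0.82
```

```bash
python3 -m handwheel '[{"dx":0.001,"dy":-0.004,"dz":0,"ax":0,"ay":0,"az":-0.18},{"dx":0.001,"dy":-0.004,"dz":0,"ax":0,"ay":0,"az":-0.36},{"dx":0.001,"dy":-0.004,"dz":0,"ax":0,"ay":0,"az":-0.54},{"dx":0.001,"dy":-0.004,"dz":0,"ax":0,"ay":0,"az":-0.72},{"dx":0.001,"dy":-0.004,"dz":0,"ax":0,"ay":0,"az":-0.9}]'
python3 look.py 14; python3 -c "
from h import *;go(598.5,212.2,12,1.637)"
```

```text
time: 19.6
tool_pos: [0.5995, 0.2119, 0.1116]
tool_rot: [-0.001, 0.786, 0.618, 0.0]
contact_force: [0.1, -0.0, -0.4]
gripper_width: 0.821
(array([675.1, 168.7]), array([20.8, 57.1]), -1.506, np.int32(183), 0.0644) stop [ -32.2 -110.4]
(array([405.6, 347.6]), array([74.2, 74.9]), -0.856, np.int32(272), 0.0673) stop [-289.3   85.9]
(array([ 435.5, -288.3]), array([65.7, 84.2]), -0.214, np.int32(900), 0.0657) stop [-301.4 -550.6]
(array([436.5,  73.4]), array([ 66.3, 169.7]), -0.179, np.int32(1804), 0.0671) stop [-276.5 -189.8]
tcp stop [-104.7  -62.4]
t 19.7 at [599.6 211.8 111.6] th 1.3252 tilt [-0.0006  0.0009] d [0. 0. 0.] az 1.2592 F [-0.1 -0.9  0.1] w 0.82
t 19.7 at [599.6 211.8 111.6] th 1.3252 tilt [-0.0006  0.0009] d [ 0.  -1.  99.6] az -0.3118 F [-0.1 -0.9  0.1] w 0.82
```

```bash
python3 -m handwheel '[{"dx":0,"dy":-0.001,"dz":0,"ax":0,"ay":0,"az":-0.16},{"dx":0,"dy":-0.001,"dz":0.02,"ax":0,"ay":0,"az":-0.312},{"dx":0,"dy":-0.001,"dz":0.06,"ax":0,"ay":0,"az":-0.312},{"dx":0,"dy":-0.001,"dz":0.095,"ax":0,"ay":0,"az":-0.312},{"dx":0,"dy":-0.001,"dz":0.1,"ax":0,"ay":0,"az":-0.312}]'
python3 -m handwheel '[{"dx":0,"dy":0.006,"dz":0,"ax":0,"ay":0,"az":0},{"dx":0,"dy":0.013,"dz":0,"ax":0,"ay":0,"az":0},{"dx":0,"dy":0.02,"dz":0,"ax":0,"ay":0,"az":0},{"dx":0,"dy":0.024,"dz":0,"ax":0,"ay":0,"az":0},{"dx":0,"dy":0.027,"dz":0,"ax":0,"ay":0,"az":0}]'
python3 -m handwheel '[{"dx":0,"dy":0.002,"dz":0,"ax":0,"ay":0,"az":0},{"dx":0,"dy":0.003,"dz":0,"ax":0,"ay":0,"az":0}]'
```

```text
time: 20.32
tool_pos: [0.596, 0.2115, 0.0083]
tool_rot: [-0.002, 0.684, 0.729, -0.003]
contact_force: [0.4, 0.9, -0.5]
gripper_width: 0.825
time: 20.95
tool_pos: [0.6258, 0.2143, 0.0122]
tool_rot: [-0.0, 0.683, 0.73, -0.0]
contact_force: [-2.5, -0.1, 1.1]
gripper_width: 0.829
time: 21.2
tool_pos: [0.6264, 0.2142, 0.0117]
tool_rot: [-0.002, 0.683, 0.73, -0.002]
contact_force: [-11.1, -0.9, 8.2]
gripper_width: 0.824
```

Carton pressed firmly on both fences (15 N left, 11 N far). Move away and inspect.

```bash
python3 -m handwheel '[{"dx":0,"dy":-0.022,"dz":0,"ax":0,"ay":0,"az":0},{"dx":0,"dy":-0.03,"dz":-0.05,"ax":0,"ay":0,"az":0},{"dx":0,"dy":-0.06,"dz":-0.105,"ax":0,"ay":0,"az":0.05},{"dx":-0.03,"dy":-0.11,"dz":-0.11,"ax":0,"ay":0,"az":0.15},{"dx":-0.06,"dy":-0.16,"dz":-0.11,"ax":0,"ay":0,"az":0.24}]' 0
python3 look.py 15; python3 -c "
import cv2
from h import *;go(373,98,120,1.395)
a=cv2.imread('pics/t15.png');cv2.imwrite('pics/t15z.png',cv2.resize(a[60:220,20:220],None,fx=4,fy=3.75,interpolation=2))"
```

```text
time: 21.82
tool_pos: [0.4732, 0.1434, 0.1237]
tool_rot: [0.001, 0.766, 0.643, 0.002]
contact_force: [0.4, -1.2, -0.1]
gripper_width: 1.001
(array([669.1, 218.4]), array([ 70.3, 120.8]), 0.066, np.int32(1388), 0.064) stop [-34.9 -60.4]
(array([405.6, 347.6]), array([74.2, 74.9]), -0.856, np.int32(270), 0.0677) stop [-289.3   85.9]
(array([ 435.8, -287.1]), array([66.5, 82.3]), -0.229, np.int32(911), 0.0653) stop [-301.  -549.4]
(array([449.2, 152.9]), array([40.3, 76.8]), 0.141, np.int32(420), 0.0682) stop [-258.6 -111.3]
(array([430.1,  36.3]), array([66. , 94.7]), -0.186, np.int32(964), 0.0671) stop [-285.4 -226.4]
tcp stop [-240.9 -123.6]
t 21.925 at [467.6 141.7 119.3] th 1.3956 tilt [-0.0045 -0.0014] d [0. 0. 0.] az 1.3296 F [ 0.3  0.1 -1.1] w 1.01
t 21.925 at [467.6 141.7 119.3] th 1.3956 tilt [-0.0045 -0.0014] d [-59.6 -85.6  -0.2] az 0.0006 F [ 0.3  0.1 -1.1] w 1.01
```

View pics/t15z.png

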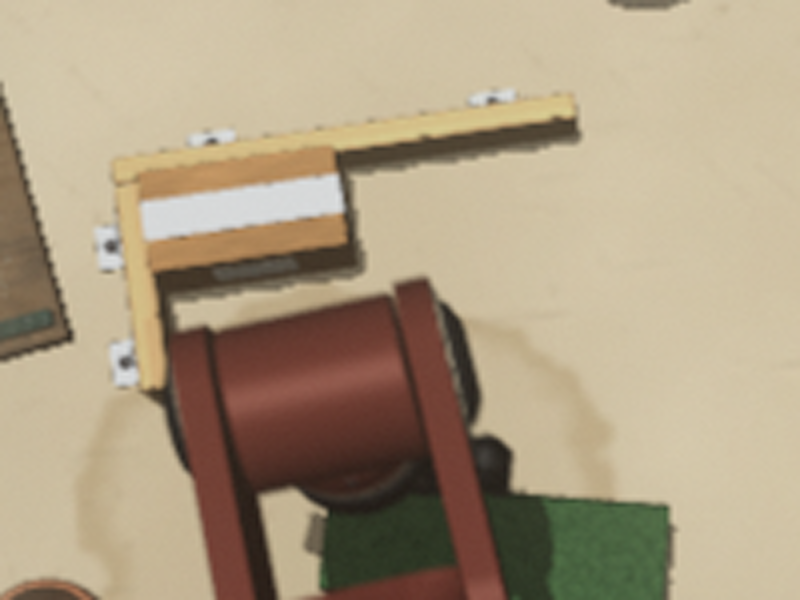

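The carton is home: stop coordinates (-34.9,-60.4), yaw 0.066, no gap visible. Now the long brick.

```bash
python3 -m handwheel '[{"dx":-0.03,"dy":-0.043,"dz":0,"ax":0,"ay":0,"az":0},{"dx":-0.06,"dy":-0.086,"dz":0,"ax":0,"ay":0,"az":0},{"dx":-0.06,"dy":-0.086,"dz":0,"ax":0,"ay":0,"az":0},{"dx":-0.06,"dy":-0.086,"dz":0.03,"ax":0,"ay":0,"az":0},{"dx":-0.06,"dy":-0.086,"dz":0.06,"ax":0,"ay":0,"az":0}]'
python3 look.py 16;python3 -c "
from h import *;go(373,98,10,1.395)"
```

```text
time: 22.55
tool_pos: [0.3804, 0.0998, 0.0626]
tool_rot: [0.001, 0.765, 0.644, 0.002]
contact_force: [0.5, -0.2, -0.1]
gripper_width: 1.003
(array([668.9, 218.2]), array([ 70.7, 121.1]), 0.064, np.int32(1390), 0.0643) stop [-35.1 -60.6]
(array([405.6, 347.6]), array([74.1, 74.9]), -0.856, np.int32(274), 0.0673) stop [-289.3   85.9]
(array([ 435.6, -287.8]), array([66.1, 84.8]), -0.233, np.int32(906), 0.0654) stop [-301.2 -550.1]
(array([467.3, 123.4]), array([ 28.1, 114.2]), -0.095, np.int32(396), 0.0667) stop [-242.5 -141.9]
(array([427. ,  19.1]), array([59.7, 66. ]), 1.398, np.int32(517), 0.0674) stop [-289.6 -243.3]
tcp stop [-334.5 -159.7]
t 22.65 at [376.6  99.5  59.2] th 1.3983 tilt [-0.0056 -0.0003] d [0. 0. 0.] az 1.3323 F [ 0.3 -0.  -0.1] w 1.0
t 22.65 at [376.6  99.5  59.2] th 1.3983 tilt [-0.0056 -0.0003] d [-2.1 -3.  49.2] az 0.0033 F [ 0.3 -0.  -0.1] w 1.0
```

View pics/t16.png

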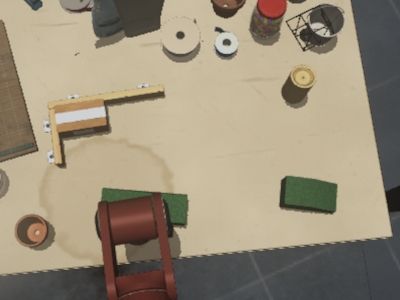

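View pics/s16.png

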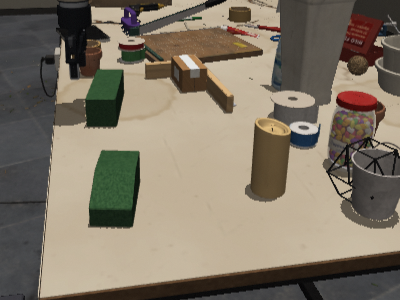

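```bash
python3 -m handwheel '[{"dx":-0.002,"dy":-0.003,"dz":0.03,"ax":0,"ay":0,"az":0},{"dx":-0.002,"dy":-0.003,"dz":0.049,"ax":0,"ay":0,"az":0},{"dx":-0.001,"dy":0.005,"dz":0.049,"ax":0,"ay":0,"az":0},{"dx":0,"dy":0.014,"dz":0.049,"ax":0,"ay":0,"az":0},{"dx":0.001,"dy":0.024,"dz":0.049,"ax":0,"ay":0,"az":0}]'
python3 -m handwheel '[{"dx":0.002,"dy":0.012,"dz":0,"ax":0,"ay":0,"az":-0.03},{"dx":0.004,"dy":0.024,"dz":0,"ax":0,"ay":0,"az":-0.06},{"dx":0.006,"dy":0.036,"dz":0,"ax":0,"ay":0,"az":-0.09},{"dx":0.008,"dy":0.048,"dz":0,"ax":0,"ay":0,"az":-0.12},{"dx":0.01,"dy":0.06,"dz":0,"ax":0,"ay":0,"az":-0.15}]'
python3 look.py 17;python3 -c "
from h import *;go(561,94.5,10,1.637)"
```

```text
time: 23.28
tool_pos: [0.4037, 0.0964, 0.0144]
tool_rot: [0.0, 0.765, 0.643, 0.001]
contact_force: [-2.9, -0.1, 1.3]
gripper_width: 0.999
time: 23.9
tool_pos: [0.4635, 0.0958, 0.0128]
tool_rot: [-0.0, 0.714, 0.7, -0.0]
contact_force: [-1.4, 0.2, 1.4]
gripper_width: 0.998
(array([669.1, 218.4]), array([ 70.2, 120.8]), 0.066, np.int32(1393), 0.0642) stop [-34.9 -60.4]
(array([405.6, 347.6]), array([74.2, 74.8]), -0.853, np.int32(257), 0.0674) stop [-289.3   85.9]
(array([506.5,   8.7]), array([33.4, 66.5]), -1.531, np.int32(352), 0.0676) stop [-210.9 -259. ]
(array([ 435.9, -286.6]), array([66. , 80.7]), -0.216, np.int32(893), 0.0658) stop [-300.9 -549. ]
tcp stop [-247.  -169.2]
t 24.0 at [464.6  95.8  13.3] th 1.5486 tilt [0.002  0.0002] d [0. 0. 0.] az 1.4826 F [ 0.  -0.3  0.6] w 1.0
t 24.0 at [464.6  95.8  13.3] th 1.5486 tilt [0.002  0.0002] d [ 0.8 96.4  3.5] az -0.0884 F [ 0.  -0.3  0.6] w 1.0
```

View pics/t17.png

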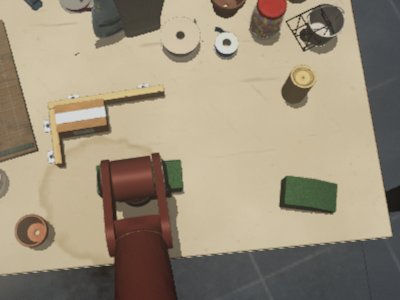

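View pics/s17.png

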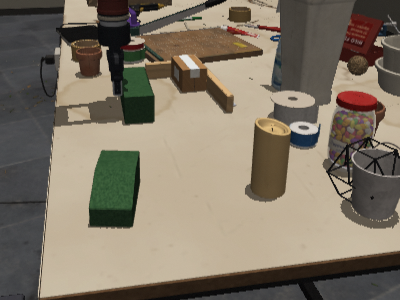

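The brick rides squarely in front of the fingers. Continue 94 mm.

```bash
python3 -m handwheel '[{"dx":0,"dy":0.012,"dz":0,"ax":0,"ay":0,"az":-0.02},{"dx":0,"dy":0.024,"dz":0,"ax":0,"ay":0,"az":-0.04},{"dx":0,"dy":0.037,"dz":0,"ax":0,"ay":0,"az":-0.06},{"dx":0,"dy":0.05,"dz":0,"ax":0,"ay":0,"az":-0.08},{"dx":0.001,"dy":0.062,"dz":0,"ax":0,"ay":0,"az":-0.089}]'
python3 -m handwheel '[{"dx":0,"dy":0.012,"dz":0,"ax":0,"ay":0,"az":0},{"dx":0,"dy":0.022,"dz":0,"ax":0,"ay":0,"az":0},{"dx":0,"dy":0.03,"dz":0,"ax":0,"ay":0,"az":0},{"dx":0,"dy":0.032,"dz":0,"ax":0,"ay":0,"az":0},{"dx":0,"dy":0.015,"dz":0,"ax":0,"ay":0,"az":0}]'
python3 look.py 18
```

```text
time: 24.62
tool_pos: [0.5257, 0.0954, 0.0129]
tool_rot: [0.0, 0.683, 0.73, -0.0]
contact_force: [-0.4, -0.5, -0.5]
gripper_width: 0.998
time: 25.25
tool_pos: [0.541, 0.0964, 0.0136]
tool_rot: [0.001, 0.683, 0.73, 0.001]
contact_force: [-1.1, 0.2, -1.0]
gripper_width: 0.994
(array([668.8, 218.2]), array([ 70.9, 121.1]), 0.066, np.int32(1329), 0.064) stop [-35.2 -60.6]
(array([405.6, 347.6]), array([74.2, 74.9]), -0.856, np.int32(261), 0.067) stop [-289.3   85.9]
(array([607.6,  12.1]), array([28.3, 66. ]), -1.472, np.int32(290), 0.0677) stop [-109.8 -262.2]
(array([ 435.6, -286.7]), array([66. , 81.7]), -0.222, np.int32(894), 0.0655) stop [-301.2 -549. ]
tcp stop [-173.  -173.5]
t 25.35 at [538.7  96.5  12.7] th 1.6371 tilt [-0.0005  0.    ] d [0. 0. 0.] az 1.5711 F [ 0.4 -0.7 -0.9] w 1.0
```

View pics/t18.png

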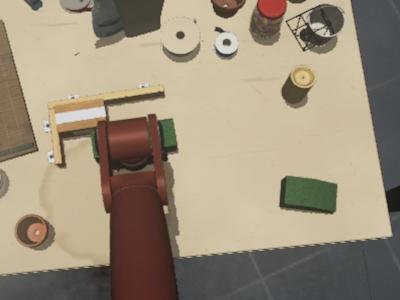

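```bash
python3 -m handwheel '[{"dx":0,"dy":-0.01,"dz":-0.05,"ax":0,"ay":0,"az":0},{"dx":0,"dy":-0.01,"dz":-0.1,"ax":0,"ay":0,"az":0},{"dx":-0.045,"dy":0,"dz":-0.11,"ax":0,"ay":0,"az":0.18},{"dx":-0.09,"dy":0.03,"dz":-0.11,"ax":0,"ay":0,"az":0.36},{"dx":-0.132,"dy":0.065,"dz":-0.11,"ax":0,"ay":0,"az":0.54}]' 160
python3 -m handwheel '[{"dx":0,"dy":0,"dz":0,"ax":0,"ay":0,"az":0.18},{"dx":0,"dy":0,"dz":0,"ax":0,"ay":0,"az":0.36},{"dx":0,"dy":0,"dz":0,"ax":0,"ay":0,"az":0.54},{"dx":0,"dy":0,"dz":0,"ax":0,"ay":0,"az":0.72},{"dx":0,"dy":0,"dz":0,"ax":0,"ay":0,"az":0.9}]'
python3 look.py 19; python3 -c "
from h import *;go(612,-31.2,12,.066)"
```

```text
time: 25.98
tool_pos: [0.6149, -0.0324, 0.1241]
tool_rot: [0.001, 0.855, 0.519, 0.001]
contact_force: [0.7, -1.0, 0.3]
gripper_width: 0.373
time: 26.6
tool_pos: [0.6139, -0.0311, 0.1232]
tool_rot: [0.0, 0.995, 0.095, 0.001]
contact_force: [-0.4, 0.4, 0.6]
gripper_width: 0.375
(array([669.1, 218.2]), array([ 70.2, 121.1]), 0.066, np.int32(1386), 0.0643) stop [-34.9 -60.6]
(array([405.6, 347.6]), array([74.2, 74.9]), -0.856, np.int32(268), 0.0673) stop [-289.3   85.9]
(array([600.6, 116.8]), array([ 66.5, 155.8]), 0.065, np.int32(1684), 0.0674) stop [-109.9 -157.3]
(array([ 435.4, -288.1]), array([65.8, 85.2]), -0.222, np.int32(896), 0.0658) stop [-301.5 -550.4]
tcp stop [-106.5 -305.8]
t 26.7 at [613.8 -31.1 123.2] th 0.1972 tilt [ 0.0011 -0.0002] d [0. 0. 0.] az 0.1312 F [-0.3 -0.3  0.4] w 0.37
t 26.7 at [613.8 -31.1 123.2] th 0.1972 tilt [ 0.0011 -0.0002] d [ -1.9  -0.3 111.2] az 0.1312 F [-0.3 -0.3  0.4] w 0.37
```

View pics/t19.png

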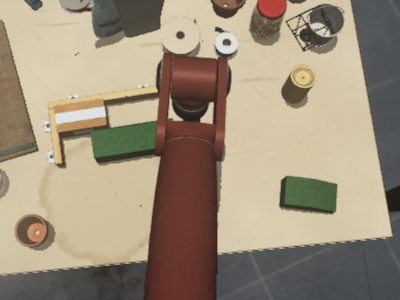

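Brick parallel (yaw 0.065), ~7 mm off the carton, 79 mm from the left fence. End push.

```bash
python3 -m handwheel '[{"dx":-0.003,"dy":0,"dz":0.01,"ax":0,"ay":0,"az":0.131},{"dx":-0.003,"dy":0,"dz":0.045,"ax":0,"ay":0,"az":0.131},{"dx":-0.003,"dy":0,"dz":0.08,"ax":0,"ay":0,"az":0.131},{"dx":-0.003,"dy":0,"dz":0.105,"ax":0,"ay":0,"az":0.131},{"dx":-0.003,"dy":0,"dz":0.111,"ax":0,"ay":0,"az":0.131}]'
python3 -m handwheel '[{"dx":0,"dy":-0.008,"dz":0,"ax":0,"ay":0,"az":0},{"dx":0,"dy":-0.016,"dz":0,"ax":0,"ay":0,"az":0},{"dx":0,"dy":-0.026,"dz":0,"ax":0,"ay":0,"az":0},{"dx":0,"dy":-0.038,"dz":0,"ax":0,"ay":0,"az":0},{"dx":0,"dy":-0.05,"dz":0,"ax":0,"ay":0,"az":0}]'
python3 look.py 20
```

```text
time: 27.32
tool_pos: [0.6089, -0.0313, 0.0098]
tool_rot: [-0.0, 0.999, 0.034, -0.002]
contact_force: [-0.9, 1.0, 0.1]
gripper_width: 0.372
time: 27.95
tool_pos: [0.6074, 0.019, 0.0126]
tool_rot: [0.0, 0.999, 0.033, 0.001]
contact_force: [0.3, -2.7, 2.1]
gripper_width: 0.373
(array([669.1, 218.2]), array([ 70.2, 121.1]), 0.066, np.int32(1386), 0.0641) stop [-34.9 -60.6]
(array([405.6, 347.6]), array([74.2, 74.9]), -0.856, np.int32(264), 0.0671) stop [-289.3   85.9]
(array([597.3, 158.2]), array([ 66.9, 136.2]), 0.059, np.int32(1472), 0.0675) stop [-110.5 -115.8]
(array([ 435.8, -287.4]), array([66.4, 83.5]), -0.233, np.int32(906), 0.0654) stop [-301.  -549.7]
tcp stop [-110.3 -254.2]
t 28.05 at [606.6  20.1  11.8] th 0.0675 tilt [-0.0005  0.001 ] d [0. 0. 0.] az 0.0015 F [-0.4 -0.6  0.5] w 0.37
```

View pics/s20.png

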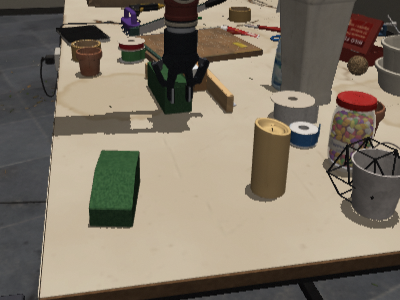

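```bash
python3 -m handwheel '[{"dx":0,"dy":-0.01,"dz":0,"ax":0,"ay":0,"az":0},{"dx":0,"dy":-0.02,"dz":0,"ax":0,"ay":0,"az":0},{"dx":0,"dy":-0.03,"dz":0,"ax":0,"ay":0,"az":0},{"dx":0,"dy":-0.038,"dz":0,"ax":0,"ay":0,"az":0},{"dx":0,"dy":-0.042,"dz":0,"ax":0,"ay":0,"az":0}]'
python3 -m handwheel '[{"dx":0,"dy":-0.002,"dz":0,"ax":0,"ay":0,"az":0},{"dx":0,"dy":-0.003,"dz":0,"ax":0,"ay":0,"az":0}]'
python3 look.py 21
```

```text
time: 28.68
tool_pos: [0.604, 0.0609, 0.0116]
tool_rot: [-0.0, 0.999, 0.033, -0.0]
contact_force: [0.7, -1.0, -1.3]
gripper_width: 0.37
time: 28.92
tool_pos: [0.6039, 0.0632, 0.0118]
tool_rot: [0.0, 0.999, 0.033, -0.0]
contact_force: [0.1, -1.5, -0.3]
gripper_width: 0.368
(array([668.8, 218. ]), array([ 70.9, 121.4]), 0.066, np.int32(1389), 0.0642) stop [-35.2 -60.8]
(array([405.6, 347.6]), array([74.2, 74.9]), -0.856, np.int32(273), 0.0673) stop [-289.3   85.9]
(array([594.2, 207. ]), array([ 66.7, 127.8]), 0.066, np.int32(1426), 0.0674) stop [-110.4  -66.9]
(array([ 435.4, -288.9]), array([65.8, 86.5]), -0.213, np.int32(905), 0.0657) stop [-301.5 -551.2]
tcp stop [-110.  -210.9]
t 29.025 at [604.   63.3  11.9] th 0.0657 tilt [-0.0001  0.0004] d [0. 0. 0.] az -0.0003 F [-0.2 -0.2 -0.6] w 0.37
```

View pics/t21.png

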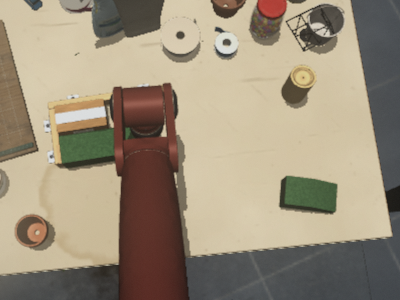

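```bash
python3 -m handwheel '[{"dx":0,"dy":-0.002,"dz":0,"ax":0,"ay":0,"az":0},{"dx":0,"dy":-0.004,"dz":0,"ax":0,"ay":0,"az":0}]'
python3 -m handwheel '[{"dx":0,"dy":-0.001,"dz":0,"ax":0,"ay":0,"az":0},{"dx":0,"dy":-0.0015,"dz":0,"ax":0,"ay":0,"az":0}]'
```

```text
time: 29.28
tool_pos: [0.6042, 0.065, 0.0122]
tool_rot: [0.002, 0.999, 0.033, 0.0]
contact_force: [0.3, -12.0, 0.0]
gripper_width: 0.376
time: 29.52
tool_pos: [0.6043, 0.0649, 0.0123]
tool_rot: [0.004, 0.999, 0.033, 0.0]
contact_force: [0.1, -13.8, 0.3]
gripper_width: 0.372
```

```bash
python3 -m handwheel '[{"dx":0,"dy":0.022,"dz":0,"ax":0,"ay":0,"az":0},{"dx":0,"dy":0.025,"dz":-0.05,"ax":0,"ay":0,"az":0},{"dx":-0.02,"dy":0.02,"dz":-0.1,"ax":0,"ay":0,"az":-0.18},{"dx":-0.05,"dy":-0.03,"dz":-0.105,"ax":0,"ay":0,"az":-0.36},{"dx":-0.066,"dy":-0.08,"dz":-0.105,"ax":0,"ay":0,"az":-0.54}]' 0
python3 -c "
from h import *;go(530.2,179.5,110,1.637)"
```

```text
time: 30.15
tool_pos: [0.5326, 0.1447, 0.1187]
tool_rot: [-0.0, 0.954, 0.3, 0.002]
contact_force: [0.0, 0.8, -0.5]
gripper_width: 1.0
t 30.15 at [532.6 144.7 118.7] th 0.6098 tilt [0.003  0.0016] d [ 17.9 -29.9   8.8] az -1.0272 F [ 0.   0.8 -0.5] w 1.0
```

```bash
python3 -m handwheel '[{"dx":0.009,"dy":-0.015,"dz":0,"ax":0,"ay":0,"az":-0.18},{"dx":0.018,"dy":-0.03,"dz":0,"ax":0,"ay":0,"az":-0.36},{"dx":0.018,"dy":-0.03,"dz":0,"ax":0,"ay":0,"az":-0.54},{"dx":0.018,"dy":-0.03,"dz":0,"ax":0,"ay":0,"az":-0.72},{"dx":0.018,"dy":-0.03,"dz":0,"ax":0,"ay":0,"az":-0.9}]'
python3 look.py 22; python3 -c "
from h import *;go(530.2,179.5,12,1.637)"
```

```text
time: 30.78
tool_pos: [0.5303, 0.179, 0.117]
tool_rot: [-0.0, 0.728, 0.686, 0.0]
contact_force: [0.1, 0.6, -0.6]
gripper_width: 0.998
(array([690.5, 220.1]), array([ 31.1, 120.8]), 0.113, np.int32(489), 0.0642) stop [-13.4 -60.1]
(array([406.6, 347.8]), array([74.2, 74.5]), 0.379, np.int32(265), 0.0673) stop [-288.3   86. ]
(array([600.9, 107.3]), array([61.9, 66.1]), -1.496, np.int32(600), 0.0675) stop [-110.2 -166.8]
(array([ 435.5, -287.9]), array([66.1, 83.8]), -0.216, np.int32(906), 0.0655) stop [-301.3 -550.2]
tcp stop [-175.9  -90.7]
t 30.875 at [530.4 178.9 117. ] th 1.5054 tilt [-0.      0.0009] d [0. 0. 0.] az 1.4394 F [-0.   0.5 -0.6] w 1.0
t 30.875 at [530.4 178.9 117. ] th 1.5054 tilt [-0.      0.0009] d [  0.5  -0.2 105. ] az -0.1316 F [-0.   0.5 -0.6] w 1.0
```

View pics/t22.png

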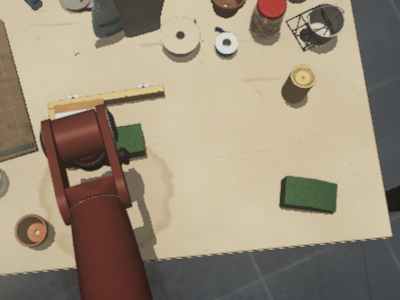

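```bash
python3 -m handwheel '[{"dx":0,"dy":0,"dz":0.01,"ax":0,"ay":0,"az":-0.132},{"dx":0,"dy":0,"dz":0.045,"ax":0,"ay":0,"az":-0.132},{"dx":0,"dy":0,"dz":0.08,"ax":0,"ay":0,"az":-0.132},{"dx":0,"dy":0,"dz":0.1,"ax":0,"ay":0,"az":-0.132},{"dx":0,"dy":0,"dz":0.105,"ax":0,"ay":0,"az":-0.132}]'
python3 -m handwheel '[{"dx":0,"dy":0.007,"dz":0,"ax":0,"ay":0,"az":0},{"dx":0,"dy":0.014,"dz":0,"ax":0,"ay":0,"az":0},{"dx":0,"dy":0.021,"dz":0,"ax":0,"ay":0,"az":0},{"dx":0,"dy":0.026,"dz":0,"ax":0,"ay":0,"az":0},{"dx":0,"dy":0.029,"dz":0,"ax":0,"ay":0,"az":0}]'
python3 -m handwheel '[{"dx":0,"dy":0.002,"dz":0,"ax":0,"ay":0,"az":0},{"dx":0,"dy":0.003,"dz":0,"ax":0,"ay":0,"az":0}]'
python3 -c "
from h import *;go(530.2,179.5,12,1.637)"
```

```text
time: 31.5
tool_pos: [0.5294, 0.1788, 0.0106]
tool_rot: [-0.001, 0.684, 0.73, -0.001]
contact_force: [-0.7, 0.2, 0.9]
gripper_width: 1.001
time: 32.12
tool_pos: [0.5594, 0.1811, 0.0121]
tool_rot: [-0.0, 0.683, 0.73, -0.0]
contact_force: [-2.5, -0.6, 1.3]
gripper_width: 1.001
time: 32.38
tool_pos: [0.5604, 0.1811, 0.0116]
tool_rot: [-0.002, 0.683, 0.73, -0.002]
contact_force: [-8.9, -0.6, 6.4]
gripper_width: 0.999
t 32.375 at [560.4 181.1  11.6] th 1.638 tilt [-0.0047 -0.0006] d [  0.4 -30.3  -0.3] az 0.001 F [-8.9 -0.6  6.4] w 1.0
```

Brick seated at sx −136 as expected. Back off and inspect.

```bash
python3 -m handwheel '[{"dx":0,"dy":-0.025,"dz":0,"ax":0,"ay":0,"az":0},{"dx":0,"dy":-0.05,"dz":-0.03,"ax":0,"ay":0,"az":0},{"dx":-0.02,"dy":-0.08,"dz":-0.08,"ax":0,"ay":0,"az":0},{"dx":-0.05,"dy":-0.11,"dz":-0.12,"ax":0,"ay":0,"az":0},{"dx":-0.09,"dy":-0.14,"dz":-0.14,"ax":0,"ay":0,"az":0}]'
python3 look.py 23; python3 -c "
import cv2
a=cv2.imread('pics/t23.png');cv2.imwrite('pics/t23z.png',cv2.resize(a[60:220,20:220],None,fx=4,fy=3.75,interpolation=2))
a=cv2.imread('pics/s23.png');cv2.imwrite('pics/s23z.png',cv2.resize(a[30:150,50:250],None,fx=4,fy=4,interpolation=2))"
```

```text
time: 33.0
tool_pos: [0.4294, 0.0816, 0.155]
tool_rot: [0.002, 0.682, 0.731, 0.002]
contact_force: [1.3, -0.2, 0.9]
gripper_width: 0.998
(array([670.4, 218.3]), array([ 68.1, 121.1]), 0.064, np.int32(1341), 0.0644) stop [-33.6 -60.6]
(array([405.6, 347.6]), array([74.2, 74.9]), -0.856, np.int32(271), 0.0676) stop [-289.3   85.9]
(array([605.8, 174.8]), array([ 66.5, 196.5]), 0.067, np.int32(2197), 0.0674) stop [-100.9  -99.8]
(array([ 435.7, -287.7]), array([65.9, 82.9]), -0.216, np.int32(902), 0.0657) stop [-301.1 -550. ]
tcp stop [-283.3 -182.8]
t 33.1 at [429.3  79.9 155.3] th 1.6348 tilt [ 0.0078 -0.001 ] d [0. 0. 0.] az 1.5688 F [ 0.9  0.5 -0.1] w 1.0
```

View pics/t23z.png

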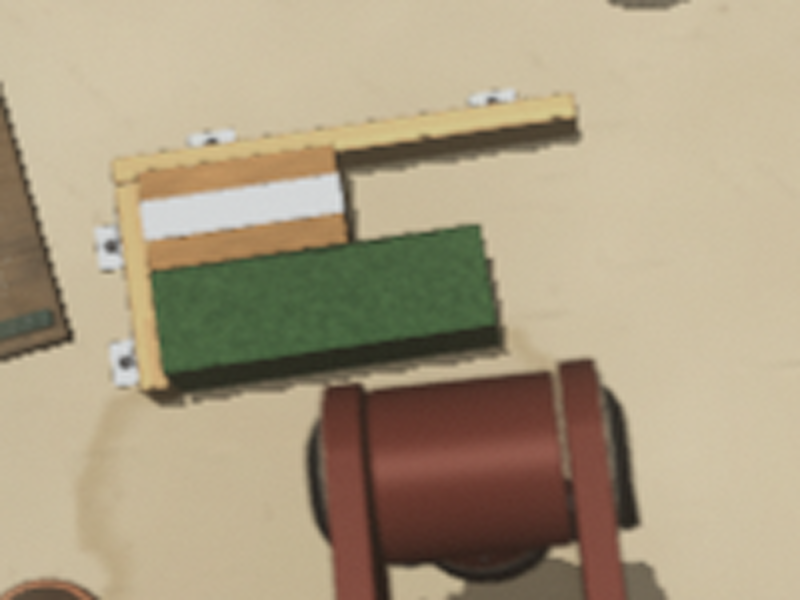

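View pics/s23z.png

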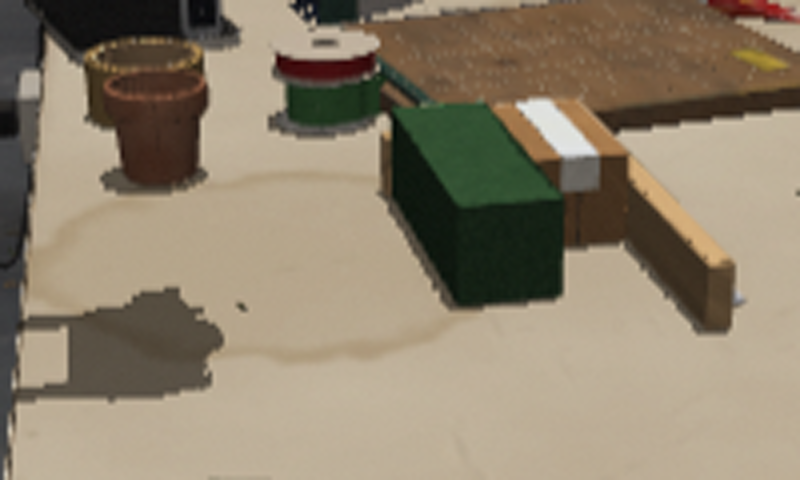

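Both pieces sit flush. Last numeric check that the bystanders are unmoved, then hand in.

```bash
python3 - <<'E'
from h import *; import pickle; from plant import manip
a=pickle.load(open('pics/top0.pkl','rb'))['image']; b=manip.grab_frame('top')['image']
d=cv2.absdiff(a,b).max(2)
for n,(x0,x1,y0,y1) in dict(candle=(425,470,160,205),pot=(160,205,310,352),short=(425,492,270,316)).items():
    print(n,(d[y0:y1,x0:x1]>40).sum())
s=manip.state();print(s['time'],s['contact_force'])
manip.job_done()
E
```

```text
candle 0
pot 0
short 0
33.15 [-0.83027077  0.00526387 -0.53339836]
the job is handed in; nothing more can be done
```

I pushed both pieces into the corner stop in the order asked and handed the job in at 33 s, with the gripper clear of everything. Neither piece was gripped or lifted. The carton was pressed home with about 15 N against the left fence and 11 N against the far fence. The long brick got about 14 N against the left fence and 9 N against the carton.

| Piece | Measured centre in stop axes (mm) | Ideal (mm) | Yaw (rad; stop 0.066) |
|---|---|---|---|
| Carton | (-33.6, -60.6) | (-34, -60) | 0.064 |
| Long brick | (-100.9, -99.8) | (-102, -100) | 0.067 |

The differences of up to about 1 mm are within the camera calibration, and no gaps are visible in either view. The candle, pot and short brick show no change between the first and last top pictures. No check failed or disagreed. I did not re-press the carton's end against the left fence after the final far-fence push, but its measured position there did not change.

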